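Stow a power module under a push-latched flap

TASK

Put the loose power module away, standing flat on its base, in the storage bay whose flap is shut: press that flap so that it springs open, set the module in, and press the flap down again until it latches. The other bay already holds a module and its flap has been left open: latch that one shut too. Leave the stored module, the bottle, the spool and the meter where they are, and finish with both flaps staying shut by themselves.

Things in the scene. Friction and masses are not known exactly. Their poses are not given: they have to be found in the camera images.
- unit_a: Storage bay whose flap starts SHUT and latched; empty. Open-topped grey box, 180 mm (x) by 134 mm (y) by 64 mm high, walls 5 mm, screwed to the bench. Origin: centre of its underside, on the bench. x points from the front (latch end) to the back (hinge end), z up. A 5 mm cross wall, 50 mm high, at x = -55 mm parts a latch pocket at the front from the bay proper.
- unit_b: The other bay, alike in every way, whose flap starts OPEN; the stored module lies in it. Origin and axes as for unit_a.
- unit_a_in (a point): Centre of the bay proper's floor in unit_a: unit x = +15 mm, y = 0, 5 mm above the bench, axes as the unit's. The clear space is 137 mm along x by 124 mm along y. The module lies in it under the shut flap with 5 mm to spare when it is pressed in.
- flap_a (a joint): Angle (rad) of unit_a's flap: 0 latched, level with the rim; 1.85 fully open, leaning back past upright; -0.055 pressed in to its stop. A spring always drives it open (about 1 N at the free end; it swings open in 1 to 2 s). Push-push latch: press the latched flap in to its stop and let go: it opens. Press the open flap down past level to its stop and let go: it latches at 0.
- flap_b (a joint): Angle (rad) of unit_b's flap, same mechanism and values as flap_a; starts fully open, unlatched. A flap let go before its stop swings open again. The stop lies 8 mm below level at the free end; reaching it takes about 2 N, and 8 N on the pad is plenty.
- unit_a_hinge (a point): Middle of flap_a's hinge line: unit x = +85 mm, 61 mm above the bench, line along the unit's y. The flap is a plain grey plate 168 mm long from the hinge, 120 mm wide, 6 mm thick, lying between the walls; shut, its top is 64 mm above the bench. On its underside a steel latch tongue 30 mm wide, in the middle 163 mm from the hinge, sticks out 31 mm.
- unit_b_hinge (a point): Middle of flap_b's hinge line; same place on unit_b, flap alike.
- flap_a_press (a point): Middle of the press pad (thin black strip) on the upper face of unit_a's flap, 145 mm from the hinge and 23 mm short of the free edge; moves with the flap. z is the flap's outward normal (up when shut), x points from the free edge to the hinge.
- flap_b_press (a point): The same point on unit_b's flap.
- module_center (a point): Centre of the loose power module: black block with an aluminium finned top, 90 mm (its x) by 40 mm (its y) by 40 mm high (z up), about 0.22 kg, lying on the bench: the centre is 20 mm above its underside. Grasp it across its 40 mm width. The bottle and the spool stand close to its two ends.
- stored_center (a point): Centre of a like module that already lies in unit_b; not to be moved.
- bottle: Upright white bottle, 52 mm diameter, 130 mm high, standing about 110 mm from the loose module's centre, off one end of it; origin at the centre of its underside. Not to be moved.
- spool: Bare metal spool standing on end, 56 mm diameter, 50 mm high, about 110 mm from the loose module's centre, off its other end; origin at the centre of its underside. Not to be moved.
- meter: Handheld meter lying flat beyond the bays, 75 mm (x) by 150 mm (y) by 40 mm high with its dial; origin at the centre of its underside. Not to be moved.
There are look-alikes about, which are no part of the job. Leave any turquoise look-alike of the part that bears module_center alone.

How it is judged (in metres and radians):
On the way, in this order (a step that is already met when the one before it is completed fails the run):
1. the shut flap has been released and stands open (value of joint flap_a above 1.2 rad), for 0.1 s.
2. the loose module lies flat in that bay while its flap is open (value of joint flap_a above 0.5 rad and x of module_center in the frame of unit_a between -0.05 and 0.085 m and y of module_center in the frame of unit_a between -0.062 and 0.062 m and height (world z) of module_center below 0.032 m and angle between module_center's own z axis and vertical below 0.15 rad), for 0.2 s.
3. that flap is shut again over the module (value of joint flap_a below 0.05 rad), for 0.1 s.
At the end, for the whole second after the job is handed in: Both flaps stay latched (within 0.05 rad of shut) with nothing touching them, and the loose module rests flat on its base (within 0.15 rad) on the floor of the bay that was shut at the start (value of joint each of flap_a, flap_b below 0.05 rad and velocity of joint each of flap_a, flap_b below 0.05 rad/s and x of module_center in the frame of unit_a between -0.05 and 0.085 m and y of module_center in the frame of unit_a between -0.062 and 0.062 m and height (world z) of module_center below 0.032 m and angle between module_center's own z axis and vertical below 0.15 rad and linear speed of module below 0.02 m/s).
It fails at once if the module already stored is shifted by more than 30 mm (distance of stored_center from where it was at the start of the episode above 0.03 m).
It fails at once if the bottle is shifted by more than 30 mm or knocked over (distance of bottle from where it was at the start of the episode above 0.03 m or angle between bottle's own z axis and vertical above 0.5 rad).
It fails at once if the spool is shifted by more than 30 mm or knocked over (distance of spool from where it was at the start of the episode above 0.03 m or angle between spool's own z axis and vertical above 0.5 rad).
It fails at once if the meter is shifted by more than 30 mm (distance of meter from where it was at the start of the episode above 0.03 m).
It also fails if it takes over 72 s, if anything falls off the work surface, if the arm or the gripper's body presses on something with over 40 N, if the wrist force passes 120 N, or if a joint passes its speed limit or range.

ROBOT

A 7-joint arm with a two-finger parallel gripper is mounted at the origin on the work surface. World frame = base frame: x ahead of the robot, y to its left, z up, the work surface at z = 0. Lengths are in mm, angles in degrees, forces in N, time in s.
With the tool pointing down it reaches from about 350 to 900 mm from the base axis. Payload 19.9 kg.
Tool frame: the origin (TCP) lies on the centre line of the jaws, within the pads' length; the fingertips stand 19 mm ahead of it and the grasp point (between the pads) is the TCP; z points along the fingers, y is the line along which they close (so a half turn about z gives the same grasp; the last joint's range is limited). The gripper opens to 85 mm and grips with 20 to 120 N. Pads are 22 mm wide; open, the fingers measure 114 mm over their backs; the gripper's body (76 mm by 85 mm) begins 54 mm behind the grasp point. The pads swing forward as they close: fully open they stand 13 mm farther back than shut.
Start: joints at [-72.565, 23.915, -0.59, 92.452, 0.269, 63.638, -3.037], TCP at [211.832, 587.989, 250.26] pointing down, gripper open.
Joint ranges: [-161.28, 161.28], [-22.2, 115.67], [-73.04, 71.86], [3.21, 147.25], [-68.34, 248.33], [10.77, 114.83], [-161.83, 161.83]. Speed limits (degrees/s): [108.29, 108.29, 136.94, 136.94, 172.46, 172.46, 172.46].

INTERFACE

Orientations are given as [roll, pitch, yaw] about the fixed x, y, z axes, in that order (R = Rz(yaw) Ry(pitch) Rx(roll)).
In Python, from plant import arm gives the robot as it stands.
- The arm moves only by the shell command python3 -m pendant 'ROWS'. ROWS is a JSON object of lists of equal length, an entry for each row: "grip": the closure in counts, from 0 (fully open) to 255 (shut); "dp": the shift along the tool's x, y, z in cm, a list of three; "turn": the turn about the tool's z in degrees. In form: {"grip": [grip, ...], "dp": [[x, y, z], ...], "turn": [turn, ...]}. A call has 1 to 20 rows; each row is the pose to reach, as a shift and turn from the pose commanded when the call began, along the tool's axes at that moment; what a row does not reach only later rows make up. A row lasts 1/12 s, in which the tool goes at most 41.7 mm and 7.16 degrees, less where a joint would pass 70% of its speed; a pose out of reach is approached as far as the arm can. A call with a gripper value outside its range is refused whole. The fingers move at their own pace and stop on an object; the grip force is fixed at half the most. Time passes only in rows, so rows that repeat a pose let the fingers close. It gives the time, the measured TCP pose, the force, the opening and the grip force at its end, in the units of the state.
- arm.state(): the state, without advancing time (a new reading comes with each control period).
- arm.camera(name): name is "scene" or "top" or "wrist"; returns a dict with "pixels" (480x640x3 uint8, blue, green, red), "intrinsics" (3x3 intrinsics, pixels), "eye" and "attitude" of the camera in the world. Camera axes: x right, y down, z forward; pixel columns grow to the right and rows downward; lengths in mm; the calibration is good to about 2 mm. A picture is of the moment at which its call begins. There is no depth.
- arm.sign_off(): hands the job in; it is judged then, once.
Trained networks look in a picture, given as the dict that the camera call returned (one of the last four; its "shot" number tells which), for a name from the list of things; names that differ only in an ending like _2 or _b are one class to them, and where a whole thing is asked for, a point or a joint stands for the part that bears it (a point fixed in the world has none). Each returns a list of dicts, best first, with "score" (0 to 1); they miss things now and then, are a little off and sometimes report something else, mostly with a low value. They report only what shows in the picture. A call takes as long as a camera call. They do not tell look-alikes from the thing itself.
- arm.boxes_of(target, picture): "xyz" ([x, y, z] in mm, in world coordinates, good to about 4 mm: the middle of the surface that is visible of it).
The state is a dict: "t": time; "qpos": joint angles; "joint_velocities": joint speeds; "joint_torque": joint torques, N m; "tcp_pos": TCP position; "ee_rot": TCP orientation; "ft_force": force on the tool from outside, world axes, zero at the start; "wrist_torque": the same for the moment, N m; "finger_gap": finger opening in mm; "grasp_force": force on a finger pad.
Only numpy, scipy, OpenCV 4.12 (cv2) and the standard library are available. Lean on these libraries where they do the work, as an engineer would, in place of code of your own. Each camera call takes 0.05 s, during which the arm holds its last target. There are 200 camera calls.

## Working session

There is one attempt and no reset: what is moved stays moved. The work goes in short steps, Python scripts to look and compute and a shell command to move; the robot and the scene stay as the last step left them, time stands still between calls to the robot, and variables do not carry over. Pictures are saved under pics/ and viewed, at most 10 in all, crops included, and the job is handed in when it is done.

```bash
mkdir -p pics; ls
cat > h.py <<'E'
import numpy as np,cv2
from plant import arm
def px(p,uv,z):
    K=np.array(p["intrinsics"]);A=np.array(p["attitude"]);
    if A.shape!=(3,3):
        from scipy.spatial.transform import Rotation as R
        A=R.from_euler('xyz',A,degrees=True).as_matrix()
    d=A@np.linalg.solve(K,[uv[0],uv[1],1]);e=np.array(p["eye"]);return e+d*(z-e[2])/d[2]
def proj(p,X):
    K=np.array(p["intrinsics"]);A=np.array(p["attitude"])
    if A.shape!=(3,3):
        from scipy.spatial.transform import Rotation as R
        A=R.from_euler('xyz',A,degrees=True).as_matrix()
    q=K@(A.T@(np.array(X)-np.array(p["eye"])));return q[:2]/q[2]
E
python3 - <<'E'
from h import *
print(arm.state())
for n in("top","scene"):
    p=arm.camera(n);cv2.imwrite(f"pics/{n}0.png",p["pixels"]);print(n,p["intrinsics"],p["eye"],p["attitude"])
    for t in("unit_a","flap_a","flap_a_press","unit_a_hinge","module_center","bottle","spool","meter"):
        print(t,[(round(d["score"],2),np.round(d["xyz"]).tolist(),np.round(proj(p,d["xyz"])).tolist()) for d in arm.boxes_of(t,p)[:4]])
E
```

```text
pics
{'t': 0.0, 'qpos': array([-72.56696242,  23.94683275,  -0.58913846,  92.4840278 ,
         0.27005839,  63.63832127,  -3.03437823]), 'joint_velocities': array([-0.07323021, -0.04406933, -0.05816256,  0.08365503,  0.00662171,
        0.02755082,  0.10913113]), 'joint_torque': array([-2.38392486e-04, -8.64438844e+01,  6.78514056e-01, -4.34919477e+01,
        1.90361420e-02,  7.09271277e-03,  1.67229013e-05]), 'tcp_pos': array([211.73899259, 587.70901376, 249.68447582]), 'ee_rot': array([-1.79932428e+02,  6.29706263e-03,  1.60191219e+02]), 'ft_force': array([ 1.14707631, -0.42945309, -0.60519282]), 'wrist_torque': array([ 0.01517138, -0.0054647 , -0.01434123]), 'grasp_force': 0.0, 'finger_gap': 85.46001219042644}
top [[554.78278466   0.         314.8794288 ]
 [  0.         554.78278466 229.23510745]
 [  0.           0.           1.        ]] [ 457.72136877    7.59270995 1029.31596374] [-173.83065881   -0.73245026  -88.41740041]
unit_a [(0.82, [494.0, 257.0, 63.0], [165.0, 264.0]), (0.64, [599.0, -301.0, 50.0], [483.0, 214.0])]
flap_a [(0.84, [499.0, 270.0, 67.0], [157.0, 261.0]), (
[... 1003 characters left out ...]
6.0, -294.0, 162.0], [162.0, 272.0])]
flap_a_press [(0.89, [507.0, 264.0, 64.0], [424.0, 218.0]), (0.5, [774.0, 118.0, 33.0], [406.0, 324.0])]
unit_a_hinge [(0.68, [530.0, 246.0, 64.0], [420.0, 225.0])]
module_center [(0.7, [510.0, -0.0, 40.0], [307.0, 249.0]), (0.67, [568.0, -125.0, 33.0], [255.0, 279.0]), (0.63, [431.0, -121.0, 34.0], [244.0, 240.0]), (0.42, [652.0, -300.0, 160.0], [159.0, 272.0])]
bottle [(0.96, [654.0, -32.0, 68.0], [310.0, 284.0]), (0.35, [653.0, -298.0, 159.0], [160.0, 273.0])]
spool [(0.8, [428.0, 8.0, 38.0], [301.0, 227.0]), (0.67, [507.0, 260.0, 64.0], [422.0, 218.0]), (0.42, [529.0, 246.0, 64.0], [420.0, 225.0])]
meter [(0.61, [773.0, 120.0, 33.0], [408.0, 324.0])]
```

View pics/top0.png

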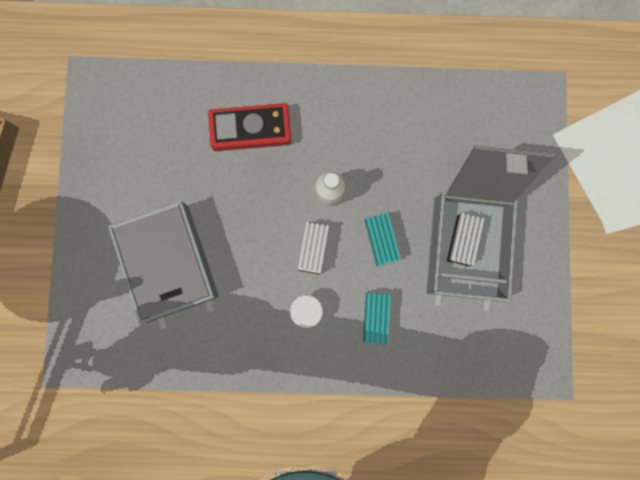

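View pics/scene0.png

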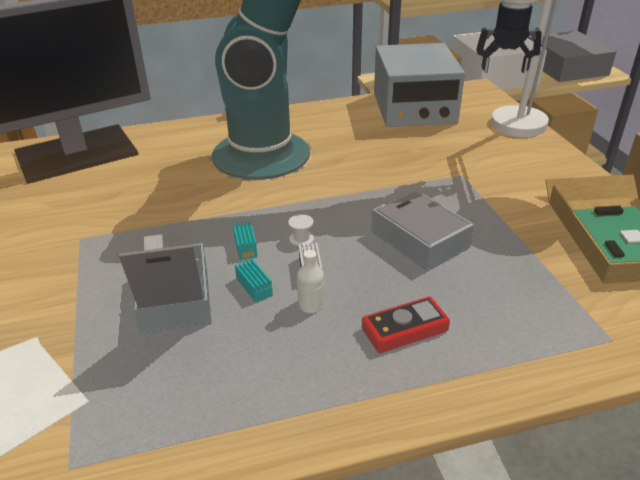

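The top view shows the shut bay at about (162,262), with its pad at (171,295) towards the robot. The silver module is at (313,248), with the bottle above it and the spool below. The open bay is at (475,245), and there are two turquoise decoys. The scene view agrees. I'll zoom in for the corner positions.

Run:
```python
from h import *
im=cv2.imread("pics/top0.png")
a=cv2.resize(im[195:330,100:225],None,fx=3.2,fy=3.2,interpolation=2)
b=cv2.resize(im[140:310,425:560],None,fx=3.2,fy=3.2,interpolation=2)
c=cv2.resize(im[212:284,290:345],None,fx=2,fy=2,interpolation=2)
o=np.zeros((600,800,3),np.uint8)
def g(x0,y0,t,f):
    for k in range(0,t.shape[1],int(10*f)): cv2.line(t,(k,0),(k,5),(0,255,255))
    for k in range(0,t.shape[0],int(10*f)): cv2.line(t,(0,k),(5,k),(0,255,255))
g(0,0,a,3.2);g(0,0,b,3.2);g(0,0,c,2)
o[:a.shape[0],:a.shape[1]]=a;o[0:b.shape[0],800-b.shape[1]-0:][:, :]=b[:, :] if b.shape[1]<=400 else b
o[450:450+c.shape[0],:c.shape[1]]=c
cv2.imwrite("pics/z.png",o);print(a.shape,b.shape,c.shape)
```

```text
(432, 400, 3) (544, 432, 3) (144, 110, 3)
```

View pics/z.png

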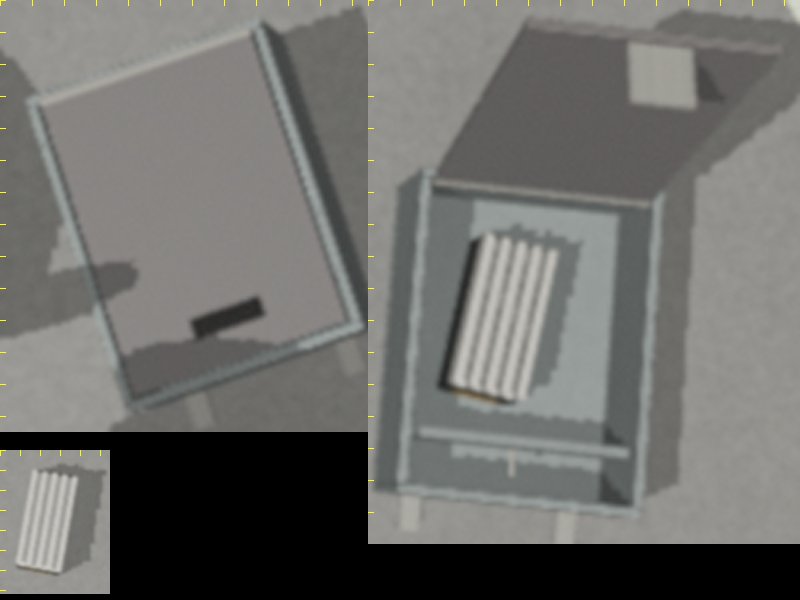

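Run:
```python
from h import *
p=arm.camera("top")
def rep(n,c,f,o,z):
    P=np.array([px(p,(u/f+o[0]+(.5/f-.5),v/f+o[1]+(.5/f-.5)),z)[:2] for u,v in c]);m=P.mean(0)
    print(n,P.round(1).tolist(),"c",m.round(1),"edges",[round(float(np.linalg.norm(P[i]-P[i-1])),1) for i in range(4)])
    d=(P[0]+P[1]-P[2]-P[3]);d2=(P[1]-P[0]+P[2]-P[3]); print("  yaw",np.degrees(np.arctan2(d[1],d[0])), "side+90",np.degrees(np.arctan2(d2[1],d2[0]))+90)
    return m,np.arctan2(d[1],d[0])
for n,c,f,o,z in(("a",[(32,100),(260,22),(362,328),(130,405)],3.2,(100,195),64),("b",[(57,172),(292,195),(270,512),(34,487)],3.2,(425,140),64),("m",[(34,21),(78,27),(62,121),(16,115)],2,(290,212),40)):
    m,y=rep(n,c,f,o,z); x=np.array([np.cos(y),np.sin(y)])
    if n!="m": print("  press",m-60*x,"in",m+15*x,"hinge",m+85*x)
print("pad seen",px(p,(228/3.2+100,317/3.2+195),64))
```

```text
a [[557.8, 355.9], [604.4, 234.4], [439.6, 170.8], [395.3, 292.7]] c [499.3 263.5] edges [174.4, 130.1, 176.7, 129.7]
  yaw 21.184345680295888 side+90 20.472503008703
  press [443.34226558 241.77001565] in [513.27395827 268.87275272] hinge [578.54353812 294.16864065]
b [[632.6, -225.6], [623.6, -355.8], [449.3, -341.9], [459.3, -213.6]] c [ 541.2 -284.2] edges [173.7, 130.6, 174.8, 128.7]
  yaw -4.27408058376403 side+90 -4.186722321627926
  press [ 481.37562581 -279.73821519] in [ 556.16704708 -285.32778619] hinge [ 625.9723736  -290.54471913]
m [[577.2, 12.8], [572.9, -26.8], [488.3, -14.7], [492.5, 26.4]] c [532.7  -0.6] edges [85.7, 39.9, 85.4, 41.3]
  yaw -8.629291728412761 side+90 -5.975995472918612
pad seen [442.90843602 242.39324034  64.        ]
```

```bash
cat >> h.py <<'E'
from scipy.spatial.transform import Rotation as R
def go(*pts):
    s=arm.state();M=R.from_euler('xyz',s["ee_rot"],degrees=True).as_matrix();yw=s["ee_rot"][2]
    for x,y,z,w in pts:
        d=M.T@(np.array([x,y,z])-s["tcp_pos"])/10
        print(d.round(2).tolist(),"turn",round(-((w-yw+180)%360-180),1),"norm cm",round(float(np.linalg.norm(d)),1))
E
cat > g.py <<'E'
import sys,json
from h import *
go(*json.loads(sys.argv[1]))
E
python3 g.py '[[443,242,250,200.8],[443,242,110,200.8]]'; python3 -m pendant -h | head -20
```

```text
[-33.48, -24.71, 0.03] turn -40.6 norm cm 41.6
[-33.48, -24.71, 14.03] turn -40.6 norm cm 43.9invalid input: not JSON, or not a number
```

```bash
python3 -m pendant '{"grip":[255,255,255,255,255,255,255,255,255,255,255,255,255,255,255,255,255,255],"dp":[[-33.5,-24.7,0],[-33.5,-24.7,0],[-33.5,-24.7,0],[-33.5,-24.7,0],[-33.5,-24.7,0],[-33.5,-24.7,0],[-33.5,-24.7,0],[-33.5,-24.7,0],[-33.5,-24.7,0],[-33.5,-24.7,14],[-33.5,-24.7,14],[-33.5,-24.7,14],[-33.5,-24.7,14],[-33.5,-24.7,14],[-33.5,-24.7,14],[-33.5,-24.7,14],[-33.5,-24.7,14],[-33.5,-24.7,14]],"turn":[-40.6,-40.6,-40.6,-40.6,-40.6,-40.6,-40.6,-40.6,-40.6,-40.6,-40.6,-40.6,-40.6,-40.6,-40.6,-40.6,-40.6,-40.6]}'; python3 g.py '[[443,242,76,200.8]]'
```

```text
t: 2.45
tcp_pos: [443.6, 243.1, 111.8]
ee_rot: [180.0, 0.1, -159.2]
ft_force: [-0.4, -1.1, 0.2]
finger_gap: -0.0
grasp_force: 0.0
[0.11, -0.09, 3.58] turn 0.0 norm cm 3.6
```

```bash
python3 -m pendant '{"grip":[255,255,255,255,255,255],"dp":[[0,0,2],[0,0,2.6],[0,0,3.0],[0,0,3.4],[0,0,3.6],[0,0,3.6]],"turn":[0,0,0,0,0,0]}'
```

```text
t: 2.95
tcp_pos: [443.3, 242.3, 75.0]
ee_rot: [180.0, 0.0, -159.2]
ft_force: [-6.3, -2.2, 14.1]
finger_gap: 0.1
grasp_force: 7.6
```

```bash
python3 -m pendant '{"grip":[255,255,255,255,0,0,0,0,0,0],"dp":[[3,0,-2.5],[6,0,-5],[9,0,-8],[11,0,-12],[12,0,-18],[12,0,-18],[12,0,-18],[12,0,-18],[12,0,-18],[12,0,-18]],"turn":[0,0,0,0,0,0,0,0,0,0]}'; python3 g.py '[[533,-0.5,250,172],[533,-0.5,120,172],[533,-0.5,28,172]]'
python3 - <<'E'
from h import *
p=arm.camera("top")
for t in("flap_a","module_center"): print(t,[(round(d["score"],2),np.round(d["xyz"]).tolist()) for d in arm.boxes_of(t,p)[:4]])
E
```

```text
t: 3.78
tcp_pos: [330.9, 199.3, 253.5]
ee_rot: [-180.0, -0.1, -159.2]
ft_force: [-0.1, 0.7, -0.5]
finger_gap: 72.2
grasp_force: 0.0
[-11.81, -25.85, 0.35] turn 28.8 norm cm 28.4
[-11.83, -25.84, 13.35] turn 28.8 norm cm 31.4
[-11.84, -25.84, 22.55] turn 28.8 norm cm 36.3
flap_a [(0.75, [580.0, 290.0, 188.0]), (0.55, [651.0, -288.0, 158.0])]
module_center [(0.98, [406.0, -118.0, 41.0]), (0.85, [528.0, -4.0, 28.0]), (0.71, [551.0, -124.0, 37.0])]
```

```bash
python3 -m pendant '{"grip":[0,0,0,0,0,0,0,0,0,0,0,0,0,0,0],"dp":[[-11.8,-25.8,0],[-11.8,-25.8,0],[-11.8,-25.8,0],[-11.8,-25.8,0],[-11.8,-25.8,0],[-11.8,-25.8,0],[-11.8,-25.8,0],[-11.8,-25.8,0],[-11.8,-25.8,10],[-11.8,-25.8,10],[-11.8,-25.8,10],[-11.8,-25.8,10],[-11.8,-25.8,10],[-11.8,-25.8,10],[-11.8,-25.8,10]],"turn":[28.8,28.8,28.8,28.8,28.8,28.8,28.8,28.8,28.8,28.8,28.8,28.8,28.8,28.8,28.8]}'
python3 - <<'E'
from h import *
p=arm.camera("wrist");q=arm.camera("top")
im=p["pixels"].copy()
from scipy.spatial.transform import Rotation as R
x=R.from_euler('z',-8,degrees=True).as_matrix()
for a,b in((45,20),(45,-20),(-45,-20),(-45,20)):
    u=proj(p,np.array([533,-.5,40])+x@[a,b,0]); cv2.circle(im,tuple(int(k) for k in u),4,(0,0,255),1)
cv2.imwrite("pics/w1.png",np.hstack([cv2.resize(im,(400,300)),cv2.resize(q["pixels"],(400,300))]))
E
python3 g.py '[[533,-0.5,28,172]]'
```

```text
t: 5.18
tcp_pos: [533.9, 0.2, 155.9]
ee_rot: [180.0, 0.1, 172.0]
ft_force: [0.2, -0.0, 0.7]
finger_gap: 85.7
grasp_force: 0.0
[0.08, -0.09, 12.76] turn -0.0 norm cm 12.8
```

View pics/w1.png

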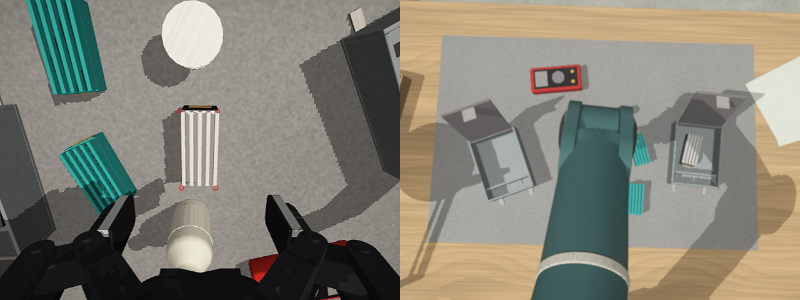

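The wrist view shows the module inside the predicted corners at (200,150), with the spool above it and the bottle below. The top view shows both flaps open. I'll descend and grasp.

```bash
python3 -m pendant '{"grip":[0,0,0,0,0,0,255,255,255,255,255,255,255,255],"dp":[[0.1,-0.1,4],[0.1,-0.1,8],[0.1,-0.1,11],[0.1,-0.1,12.8],[0.1,-0.1,12.8],[0.1,-0.1,12.8],[0.1,-0.1,12.8],[0.1,-0.1,12.8],[0.1,-0.1,12.8],[0.1,-0.1,12.8],[0.1,-0.1,12.8],[0.1,-0.1,12.8],[0.1,-0.1,12.8],[0.1,-0.1,12.8]],"turn":[0,0,0,0,0,0,0,0,0,0,0,0,0,0]}'; python3 g.py '[[533,-0.5,200,172],[509,267,200,200.8],[509,267,60,200.8],[509,267,34,200.8]]'
```

```text
t: 6.45
tcp_pos: [532.5, -0.6, 27.6]
ee_rot: [180.0, 0.1, 172.0]
ft_force: [-3.5, 0.2, 15.2]
finger_gap: 39.1
grasp_force: 59.7
[-0.07, 0.03, -17.24] turn -0.0 norm cm 17.2
[6.03, 26.18, -17.23] turn -28.8 norm cm 31.9
[6.06, 26.17, -3.23] turn -28.8 norm cm 27.1
[6.06, 26.17, -0.63] turn -28.8 norm cm 26.9
```

```bash
python3 -m pendant '{"grip":[255,255,255,255,255,255,255,255,255,255,255,255,255,255,255,255,255,255,255,255],"dp":[[0,0,-4],[0,0,-8],[0,0,-12],[0,0,-16],[3,12,-17],[6,26.2,-17],[6,26.2,-17],[6,26.2,-17],[6,26.2,-17],[6,26.2,-17],[6,26.2,-17],[6,26.2,-17],[6,26.2,-17],[6,26.2,-14],[6,26.2,-11],[6,26.2,-8],[6,26.2,-6],[6,26.2,-6],[6,26.2,-6],[6,26.2,-6]],"turn":[0,0,0,0,-7,-14,-21,-28.8,-28.8,-28.8,-28.8,-28.8,-28.8,-28.8,-28.8,-28.8,-28.8,-28.8,-28.8,-28.8]}'
python3 - <<'E'
from h import *
w=arm.camera("wrist");q=arm.camera("scene")
cv2.imwrite("pics/w2.png",np.hstack([cv2.resize(w["pixels"],(400,300)),q["pixels"][120:420,240:640]]))
E
python3 g.py '[[509,267,34,200.8]]'
```

```text
t: 8.12
tcp_pos: [509.8, 266.7, 87.8]
ee_rot: [-180.0, 0.1, -159.3]
ft_force: [-0.1, -0.4, -2.1]
finger_gap: 39.0
grasp_force: 62.4
[0.1, 0.02, 5.4] turn -0.0 norm cm 5.4
```

View pics/w2.png

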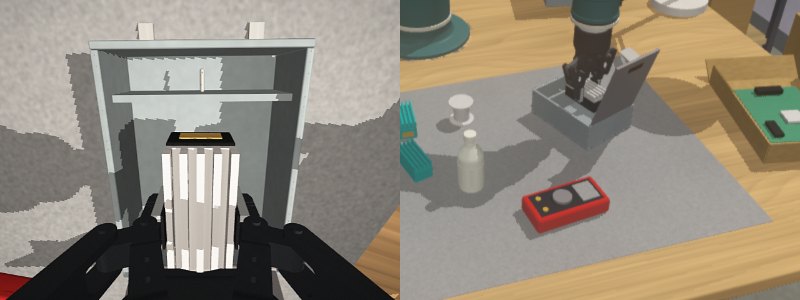

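The module is held over bay a, clear of the cross wall at (203,97) in the wrist view, and the flap stands open behind. I'll lower it and release.

```bash
python3 -m pendant '{"grip":[255,255,255,255,255,90,90,90,90,90,90,90,90,90],"dp":[[0.1,0,3],[0.1,0,4.5],[0.1,0,5.2],[0.1,0,5.4],[0.1,0,5.4],[0.1,0,5.4],[0.1,0,5.4],[0.1,0,5.4],[0.1,0,5.4],[0.1,0,3],[0.1,0,-1],[0.1,0,-5],[0.1,0,-9],[0.1,0,-13]],"turn":[0,0,0,0,0,0,0,0,0,0,0,0,0,0]}'
python3 - <<'E'
from h import *
w=arm.camera("wrist")
print([(round(d["score"],2),np.round(d["xyz"]).tolist()) for d in arm.boxes_of("module_center",w)[:4]])
cv2.imwrite("pics/w3.png",cv2.resize(w["pixels"],(400,300)))
E
```

```text
t: 9.38
tcp_pos: [507.8, 266.5, 218.6]
ee_rot: [-180.0, 0.0, -159.2]
ft_force: [0.6, 0.8, -0.8]
finger_gap: 55.3
grasp_force: 0.0
[(0.94, [504.0, 270.0, 33.0]), (0.66, [548.0, 276.0, 46.0])]
```

View pics/w3.png

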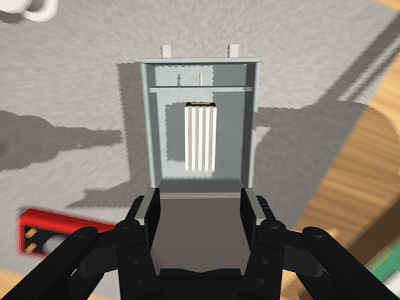

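The module lies flat and centred in bay a. In the picture it is at (200,137), with the cross wall at (200,88) in front of it. Next I'll work out the closing arc.

```bash
cat > arc.py <<'E'
import sys
from h import *
cx,cy,yaw=map(float,sys.argv[1:4]);u=np.array([np.cos(np.radians(yaw)),np.sin(np.radians(yaw))])
pts=[(180,310),(180,210)]
for t,r in zip(np.radians([100,90,80,70,60,50,40,30,22,15,9,4,0]),np.linspace(140,156,13)):
    pts.append((85-r*np.cos(t)+3*np.sin(t)+11, 61+r*np.sin(t)+3*np.cos(t)+19))
pts.append((-60,74.5))
go(*[(*(np.array([cx,cy])+a*u),z,yaw+180) for a,z in pts])
E
python3 arc.py 499.3 263.5 20.8
```

```text
[-16.89, -0.0, -8.54] turn -0.0 norm cm 18.9
[-16.79, -0.02, 1.46] turn -0.0 norm cm 16.9
[-11.13, -0.02, 0.67] turn -0.0 norm cm 11.1
[-8.71, -0.02, 0.25] turn -0.0 norm cm 8.7
[-6.22, -0.02, 0.26] turn -0.0 norm cm 6.2
[-3.76, -0.02, 0.7] turn -0.0 norm cm 3.8
[-1.39, -0.03, 1.58] turn -0.0 norm cm 2.1
[0.82, -0.03, 2.87] turn -0.0 norm cm 3.0
[2.78, -0.03, 4.53] turn -0.0 norm cm 5.3
[4.44, -0.04, 6.53] turn -0.0 norm cm 7.9
[5.53, -0.04, 8.33] turn -0.0 norm cm 10.0
[6.29, -0.04, 10.02] turn -0.0 norm cm 11.8
[6.8, -0.05, 11.54] turn -0.0 norm cm 13.4
[7.12, -0.05, 12.86] turn -0.0 norm cm 14.7
[7.32, -0.05, 13.93] turn -0.0 norm cm 15.7
[7.33, -0.05, 14.78] turn -0.0 norm cm 16.5
```

```bash
python3 -m pendant '{"grip":[255,255,255,255,255,255,255,255,255,255,255,255],"dp":[[0,0,-4],[0,0,-9],[-4,0,-9],[-8,0,-9],[-12,0,-9],[-17.1,0,-9],[-17.1,0,-9],[-17.1,0,-4],[-17.1,0,0],[-17.1,0,0.9],[-17.1,0,0.9],[-17.1,0,0.9]],"turn":[0,0,0,0,0,0,0,0,0,0,0,0]}'; python3 arc.py 499.3 263.5 20.8
```

```text
t: 10.48
tcp_pos: [667.9, 327.4, 207.5]
ee_rot: [-180.0, -0.0, -159.2]
ft_force: [0.3, -0.8, 1.4]
finger_gap: -0.3
grasp_force: 0.0
[0.04, 0.01, -10.25] turn -0.0 norm cm 10.3
[0.03, 0.01, -0.25] turn -0.0 norm cm 0.3
[5.7, 0.01, -0.98] turn -0.0 norm cm 5.8
[8.13, 0.01, -1.38] turn -0.0 norm cm 8.2
[10.61, 0.01, -1.35] turn -0.0 norm cm 10.7
[13.07, 0.01, -0.88] turn -0.0 norm cm 13.1
[15.44, 0.01, 0.02] turn -0.0 norm cm 15.4
[17.63, 0.01, 1.33] turn -0.0 norm cm 17.7
[19.57, 0.01, 3.02] turn -0.0 norm cm 19.8
[21.21, 0.01, 5.04] turn -0.0 norm cm 21.8
[22.28, 0.01, 6.84] turn -0.0 norm cm 23.3
[23.03, 0.01, 8.54] turn -0.0 norm cm 24.6
[23.52, 0.01, 10.07] turn -0.0 norm cm 25.6
[23.83, 0.01, 11.39] turn -0.0 norm cm 26.4
[24.02, 0.01, 12.46] turn -0.0 norm cm 27.1
[24.02, 0.01, 13.31] turn -0.0 norm cm 27.5
```

```bash
python3 -m pendant '{"grip":[255,255,255,255,255,255,255,255,255,255,255,255,255,255,255,255,255,255,255,255],"dp":[[2,0,0],[4,0,-0.5],[5.7,0,-1],[7,0,-1.2],[8.2,0,-1.4],[9.4,0,-1.4],[10.6,0,-1.3],[12,0,-1.1],[13.1,0,-0.9],[14.3,0,-0.4],[15.4,0,0],[16.6,0,0.7],[17.6,0,1.3],[18.6,0,2.2],[19.6,0,3],[20.4,0,4],[21.2,0,5],[22.3,0,6.8],[23,0,8.5],[23.5,0,10]],"turn":[0,0,0,0,0,0,0,0,0,0,0,0,0,0,0,0,0,0,0,0]}'; python3 arc.py 499.3 263.5 20.8 | tail -4
```

```text
t: 12.15
tcp_pos: [449.4, 244.8, 109.1]
ee_rot: [179.9, 0.3, -159.2]
ft_force: [0.9, -0.2, 1.0]
finger_gap: -0.1
grasp_force: 0.6
[0.17, -0.03, 0.21] turn -0.0 norm cm 0.3
[0.48, -0.03, 1.53] turn -0.0 norm cm 1.6
[0.68, -0.03, 2.6] turn -0.0 norm cm 2.7
[0.68, -0.03, 3.45] turn -0.0 norm cm 3.5
```

```bash
python3 -m pendant '{"grip":[255,255,255,255,255,255,255],"dp":[[0.3,0,1],[0.5,0,1.8],[0.5,0,2.5],[0.5,0,3],[0.5,0,3.3],[0.5,0,3.3],[0.5,0,3.3]],"turn":[0,0,0,0,0,0,0]}'
```

```text
t: 12.73
tcp_pos: [444.2, 242.6, 75.2]
ee_rot: [180.0, 0.1, -159.2]
ft_force: [-3.7, -0.9, 13.1]
finger_gap: 0.1
grasp_force: 6.7
```

Flap a is at its stop. I'll lift off straight up, then look.

```bash
python3 -m pendant '{"grip":[255,255,255,255,255,255,255,255,255],"dp":[[0,0,-1.5],[0,0,-4],[0,0,-8],[0,0,-12],[0,0,-16],[0,0,-20],[0,0,-23],[0,0,-23],[0,0,-23]],"turn":[0,0,0,0,0,0,0,0,0]}'
python3 - <<'E'
from h import *
q=arm.camera("scene")
cv2.imwrite("pics/s4.png",q["pixels"])
go((626+95*.9973,-290.5-95*.0732,300,175.8),(533,0,300,188))
E
```

```text
t: 13.48
tcp_pos: [444.2, 242.6, 306.2]
ee_rot: [180.0, 0.2, -159.2]
ft_force: [-0.5, 0.4, -1.8]
finger_gap: 0.2
grasp_force: 0.0
[-6.76, -60.29, 0.46] turn 25.0 norm cm 60.7
[0.24, -25.82, 0.46] turn 12.8 norm cm 25.8
```

View pics/s4.png

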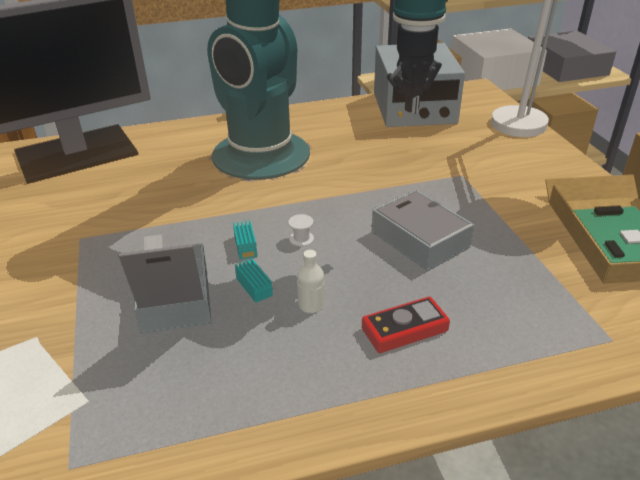

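Flap a has stayed latched at (422,225), flap b stands open at (165,275), and everything else is undisturbed. I'll go behind flap b.

```bash
python3 -m pendant '{"grip":[255,255,255,255,255,255,255,255,255,255,255,255,255,255,255,255,255,255,255,255],"dp":[[-0.5,-4,0],[-1,-8,0],[-1.4,-12,0],[-1.8,-16,0],[-2.2,-20,0],[-2.7,-24,0],[-3.1,-28,0],[-3.6,-32,0],[-4,-36,0],[-4.5,-40,0],[-5,-44,0],[-5.4,-48,0],[-5.8,-52,0],[-6.2,-56,0],[-6.8,-60.3,0],[-6.8,-60.3,0],[-6.8,-60.3,0],[-6.8,-60.3,0],[-6.8,-60.3,0],[-6.8,-60.3,0]],"turn":[2,4,6,8,10,12,14,16,18,20,22,24,25,25,25,25,25,25,25,25]}'
python3 - <<'E'
from h import *
q=arm.camera("scene")
print([(round(d["score"],2),np.round(d["xyz"]).tolist()) for d in arm.boxes_of("flap_b",q)[:3]])
E
python3 arc.py 541.2 -284.2 -4.2
```

```text
t: 15.2
tcp_pos: [721.2, -296.0, 304.5]
ee_rot: [180.0, 0.0, 175.9]
ft_force: [0.1, 0.4, 0.5]
finger_gap: -0.0
grasp_force: 0.0
[(0.84, [504.0, 262.0, 66.0]), (0.56, [658.0, -293.0, 164.0])]
[0.04, -0.12, -0.51] turn 0.1 norm cm 0.5
[0.05, -0.12, 9.49] turn 0.1 norm cm 9.5
[5.72, -0.11, 8.75] turn 0.1 norm cm 10.5
[8.15, -0.11, 8.35] turn 0.1 norm cm 11.7
[10.63, -0.11, 8.38] turn 0.1 norm cm 13.5
[13.09, -0.11, 8.84] turn 0.1 norm cm 15.8
[15.45, -0.11, 9.74] turn 0.1 norm cm 18.3
[17.64, -0.1, 11.05] turn 0.1 norm cm 20.8
[19.59, -0.1, 12.73] turn 0.1 norm cm 23.4
[21.23, -0.1, 14.75] turn 0.1 norm cm 25.9
[22.31, -0.1, 16.55] turn 0.1 norm cm 27.8
[23.06, -0.1, 18.25] turn 0.1 norm cm 29.4
[23.55, -0.1, 19.78] turn 0.1 norm cm 30.8
[23.86, -0.1, 21.09] turn 0.1 norm cm 31.8
[24.05, -0.1, 22.17] turn 0.1 norm cm 32.7
[24.05, -0.1, 23.02] turn 0.1 norm cm 33.3
```

```bash
python3 -m pendant '{"grip":[255,255,255,255,255],"dp":[[0,-0.1,4],[0,-0.1,8],[0,-0.1,9.7],[0,-0.1,9.7],[0,-0.1,9.7]],"turn":[0,0,0,0,0]}' && python3 -m pendant '{"grip":[255,255,255,255,255,255,255,255,255,255,255,255,255,255,255,255,255,255,255,255],"dp":[[2,0,0],[4,0,-0.5],[5.7,0,-1],[7,0,-1.2],[8.2,0,-1.4],[9.4,0,-1.4],[10.6,0,-1.3],[12,0,-1.1],[13.1,0,-0.9],[14.3,0,-0.4],[15.4,0,0],[16.6,0,0.7],[17.6,0,1.3],[18.6,0,2.2],[19.6,0,3],[20.4,0,4],[21.2,0,5],[22.3,0,6.8],[23,0,8.5],[23.5,0,10]],"turn":[0,0,0,0,0,0,0,0,0,0,0,0,0,0,0,0,0,0,0,0]}'; python3 arc.py 541.2 -284.2 -4.2|tail -2
```

```text
t: 15.72
tcp_pos: [721.1, -297.8, 207.8]
ee_rot: [180.0, -0.0, 175.8]
ft_force: [0.0, -0.2, 0.5]
finger_gap: 0.1
grasp_force: 0.0
t: 17.38
tcp_pos: [487.7, -281.8, 109.2]
ee_rot: [-179.9, 0.3, 175.8]
ft_force: [1.7, -0.6, 0.1]
finger_gap: -0.0
grasp_force: 0.6
[0.66, 0.16, 2.62] turn -0.0 norm cm 2.7
[0.66, 0.16, 3.47] turn -0.0 norm cm 3.5
```

```bash
python3 -m pendant '{"grip":[255,255,255,255,255,255,255],"dp":[[0.3,0,1],[0.5,0,1.8],[0.5,0,2.5],[0.5,0,3],[0.5,0,3.3],[0.5,0,3.3],[0.5,0,3.3]],"turn":[0,0,0,0,0,0,0]}' && python3 -m pendant '{"grip":[255,255,255,255,255,255,255,255,255,255,255,255,255,255,255,255,255,255],"dp":[[0,0,-1.5],[0,0,-4],[0,0,-8],[0,0,-12],[0,0,-16],[0,0,-20],[0,0,-23],[0,0,-23],[0,0,-23],[0,0,-23],[0,0,-23],[0,0,-23],[0,0,-23],[0,0,-23],[0,0,-23],[0,0,-23],[0,0,-23],[0,0,-23]],"turn":[0,0,0,0,0,0,0,0,0,0,0,0,0,0,0,0,0,0]}'
python3 - <<'E'
from h import *
cv2.imwrite("pics/s5.png",arm.camera("scene")["pixels"])
E
```

```text
t: 17.97
tcp_pos: [482.3, -281.1, 75.2]
ee_rot: [-180.0, 0.1, 175.8]
ft_force: [-3.4, 1.4, 12.8]
finger_gap: 0.2
grasp_force: 6.0
t: 19.47
tcp_pos: [481.7, -280.7, 304.3]
ee_rot: [-180.0, -0.0, 175.8]
ft_force: [-0.1, 0.2, -0.3]
finger_gap: -0.4
grasp_force: 0.0
```

View pics/s5.png

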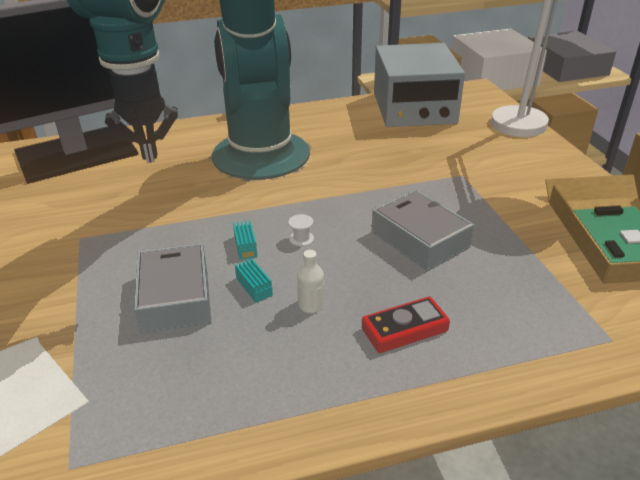

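Both flaps are shut, at (172,275) and (422,225), with the gripper clear of them and the other objects in place.

```bash
python3 -c "
from plant import arm
print(arm.sign_off())"
```

```text
the job is handed in; nothing more can be done
None
```

I put the loose module flat in the bay that was shut and latched both flaps. They were still shut with the gripper clear when I handed the job in at about 19.5 s; sign-off gave no verdict.

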